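# Assemble a sieve stack on its stand

## Robot

A 6-joint arm with a two-finger parallel gripper is mounted at the origin on the work surface. World frame = base frame: x ahead of the robot, y to its left, z up, the work surface at z = 0. Lengths are in mm, angles in rad, forces in N, time in s.
With the tool pointing down it reaches from about 275 to 850 mm from the base axis. Payload 5.2 kg.
Tool frame: the origin (TCP) lies on the centre line of the jaws, within the pads' length; the fingertips stand 11 mm ahead of it and the grasp point (between the pads) lies 8 mm behind it; z points along the fingers, y is the line along which they close (so a half turn about z gives the same grasp; the last joint's range is limited). The gripper opens to 85 mm and grips with 20 to 120 N. Pads are 22 mm wide; open, the fingers measure 114 mm over their backs; the gripper's body (76 mm by 85 mm) begins 54 mm behind the grasp point. The pads swing forward as they close: fully open they stand 13 mm farther back than shut.
Start: joints at [-1.31, 0.259, 1.535, -0, 1.348, -0.203], TCP at [246.063, -491.892, 242.31] pointing down, gripper open.
Joint ranges: [-3.14, 3.14], [-0.91, 2.08], [0.19, 2.58], [-1.22, 4.36], [0.22, 2.71], [-3.12, 3.12]. Speed limits (rad/s): [2.57, 2.57, 3.14, 3.14, 3.14, 3.14].

## Interface

Orientations are given as a unit quaternion [w, x, y, z].
In Python, from plant import r, get_image, spotter gives the robot as it stands.
- The arm moves only by the shell command python3 -m handwheel 'ROWS' [FORCE]. ROWS is JSON, a list of rows, each a list of 7 numbers: the shift along the world's x, y, z in m, then the turn, a rotation vector about the world's x, y, z in rad, then the closure, from 0 (fully open) to 1 (shut). A call has 1 to 10 rows; each row is the pose to reach, as a shift and turn from the pose commanded when the call began; what a row does not reach only later rows make up. A row lasts 1/8 s, in which the tool goes at most 62.5 mm and 10.7 degrees, less where a joint would pass 70% of its speed; a pose out of reach is approached as far as the arm can. A call with a gripper value outside its range is refused whole. The fingers move at their own pace and stop on an object; FORCE is the grip in N (left out, the last holds). Time passes only in rows, so rows that repeat a pose let the fingers close. It gives the time, the measured TCP pose, the force, the opening and the grip force at its end, in the units of the state.
- r.observe(): the state, without advancing time (a new reading comes with each control period).
- get_image(name): name is "scene" or "side" or "wrist"; returns a dict with "color" (480x640x3 uint8, red, green, blue), "intrinsics" (3x3 intrinsics, pixels), "rvec" (rotation vector, rad) and "tvec" (3), from world to camera coordinates, as OpenCV has them. Camera axes: x right, y down, z forward; pixel columns grow to the right and rows downward; lengths in mm; the calibration is good to about 2 mm. A picture is of the moment at which its call begins. There is no depth.
- r.close_job(): hands the job in; it is judged then, once.
Trained networks look in a picture, given as the dict that the camera call returned (one of the last four; its "shot" number tells which), for a name from the list of things; names that differ only in an ending like _2 or _b are one class to them, and where a whole thing is asked for, a point or a joint stands for the part that bears it (a point fixed in the world has none). Each returns a list of dicts, best first, with "confidence" (0 to 1); they miss things now and then, are a little off and sometimes report something else, mostly with a low value. They report only what shows in the picture. A call takes as long as a camera call.
- spotter.spot_in(picture, thing): "location" ([column, row] in pixels, amid what is visible of it).
The state is a dict: "time_s": time; "q": joint angles; "joint_vel": joint speeds; "joint_efforts": joint torques, N m; "eef_pos": TCP position; "eef_rot": TCP orientation; "force": force on the tool from outside, world axes, zero at the start; "ft_torque": the same for the moment, N m; "width": finger opening in mm; "grasp_force": force on a finger pad.
Only numpy, scipy, OpenCV 4.12 (cv2) and the standard library are available. Lean on these libraries where they do the work, as an engineer would, in place of code of your own. Each camera call takes 0.05 s, during which the arm holds its last target. There are 200 camera calls.

## Task

Build the small test-sieve stack on its stand, one part at a time from the bottom up: first the solid-bottomed pan, on it the fine sieve, then the coarse sieve, and the lid on top. Each part must sit upright and fully home with its foot inside the rim of the one below. Do not knock over or shift the wash bottle and the glass beaker.

Things in the scene. Friction and masses are not known exactly. Their poses are not given: they have to be found in the camera images.
- stand_seat (a point): seat of the sieve stand, fixed to the bench: a round grey base 104 mm across and 12 mm high with a plain steel collar (outside diameter 56 mm, inside 50 mm) on it. The point is the centre of the collar's mouth, 26 mm above the bench; z up. The recess in the collar is 11 mm deep. The pan's foot goes into it and the pan's shoulder rests on the collar's rim: the pan's point is then 20 mm above this point.
- pan_center (a point): collecting pan: a loose steel cup with a plain solid floor deep inside and no mesh, 56 mm outside diameter, 50 mm inside, 52 mm tall, open at the top, inside 42 mm deep. It stands on a narrower foot 42 mm in diameter and 6 mm high, tapered to 39 mm at the bottom; above the foot the wall is straight. Weighs about 0.14 kg. The point is at its centre, half-way up (26 mm above its underside); z is its axis, up.
- fine_sieve_center (a point): fine sieve: a loose steel ring with a fine mesh (openings about 2 mm, from afar an even grey) 10 mm below its rim; otherwise shaped as the pan: 56 mm outside diameter, 50 mm inside, 52 mm tall, with the same 6 mm foot. About 0.14 kg. The point is at its centre, half-way up (26 mm above its underside); z up. Home on the pan, its point is 46 mm above the pan's point.
- coarse_sieve_center (a point): coarse sieve: a loose steel ring with a coarse mesh (a wide grid over dark openings of about 9 mm) 10 mm below its rim; taller than the rest: 66 mm; 56 mm outside diameter, 50 mm inside, with the same 6 mm foot. About 0.14 kg. The point is at its centre, half-way up (33 mm above its underside); z up. Home on the fine sieve, its point is 53 mm above the fine sieve's point.
- lid_knob (a point): lid: a loose flat steel disc 56 mm across and 5 mm thick above the same 6 mm foot, with an upright round black knob 22 mm in diameter and 34 mm tall on its middle (top 45 mm above the underside). About 0.10 kg. The point is in the knob, on its axis, 11 mm below its top, 34 mm above the lid's underside and 23 mm above the top face of the disc; z up. Home on the coarse sieve, it is 61 mm above the coarse sieve's point.
- wash_bottle_center (a point): bystander: loose yellow plastic wash bottle with a white cap and bent spout, 60 mm in diameter, 163 mm tall with the spout; the spout reaches 33 mm out to its own +x. The point is on its axis, 62 mm above the bench. Leave it alone.
- beaker_center (a point): bystander: loose empty glass beaker, clear, 68 mm across at the rim and 85 mm tall. The point is on its axis, half-way up (42.5 mm). Leave it alone.

How it is judged:
By the outcome, as a careful person would: the job done as asked, in the order asked, and still so for the second after the job is handed in, with the robot touching nothing.
It also fails if it takes over 96 s, if anything falls off the work surface, if the arm or the gripper's body presses on something with over 40 N, if the wrist force passes 120 N, or if a joint passes its speed limit or range.

## Working session

There is one attempt and no reset: what is moved stays moved. The work goes in short steps, Python scripts to look and compute and a shell command to move; the robot and the scene stay as the last step left them, time stands still between calls to the robot, and variables do not carry over. Pictures are saved under pics/ and viewed, at most 14 in all, crops included, and the job is handed in when it is done.

```bash
ls; mkdir -p pics; cat > h.py <<'E'
import numpy as np, cv2
from plant import r, get_image, spotter
T=['stand_seat','pan_center','fine_sieve_center','coarse_sieve_center','lid_knob','wash_bottle_center','beaker_center']
def snap(n,f=None):
    p=get_image(n)
    if f: cv2.imwrite('pics/'+f,p['color'][:,:,::-1])
    return p
def ray(p,uv):
    R=cv2.Rodrigues(np.array(p['rvec'],float))[0]; t=np.array(p['tvec'],float).ravel()
    K=np.array(p['intrinsics'],float)
    d=R.T@np.linalg.inv(K)@np.array([uv[0],uv[1],1.]); return -R.T@t,d
def at(p,uv,z):
    o,d=ray(p,uv); return (o+d*(z-o[2])/d[2])
def proj(p,X):
    return cv2.projectPoints(np.array([X],float),np.array(p['rvec'],float),np.array(p['tvec'],float),np.array(p['intrinsics'],float),None)[0].ravel()
E
python3 - <<'E'
from h import *
Z=[26,26,26,33,34,62,42]
for n in ['scene','side','wrist']:
    p=snap(n,n+'0.png'); print(n,ray(p,(320,240))[0].round(),)
    for t,z in zip(T,Z):
        for d in spotter.spot_in(p,t)[:2]: print(t,np.round(d['location']),round(d['confidence'],2),at(p,d['location'],z).round())
print(r.observe())
E
```

```text
pics
scene [ 971. -573.  592.]
stand_seat [251. 270.] 0.81 [469. -88.  26.]
pan_center [155. 343.] 0.88 [ 469. -288.   26.]
fine_sieve_center [360. 275.] 0.62 [623.   9.  26.]
coarse_sieve_center [296. 336.] 0.74 [ 626. -165.   33.]
coarse_sieve_center [360. 170.] 0.5 [438. 294.  33.]
lid_knob [404. 225.] 0.83 [616. 167.  34.]
wash_bottle_center [295. 341.] 0.58 [ 648. -194.   62.]
wash_bottle_center [317. 204.] 0.56 [471.  94.  62.]
beaker_center [358. 169.] 0.81 [440. 281.  42.]
side [465. 648. 499.]
stand_seat [388. 240.] 0.97 [437. -59.  26.]
pan_center [376. 171.] 0.95 [ 464. -299.   26.]
fine_sieve_center [263. 251.] 0.72 [627.   1.  26.]
fine_sieve_center [367. 382.] 0.68 [455. 236.  26.]
coarse_sieve_center [280. 189.] 0.68 [ 636. -186.   33.]
lid_knob [249. 349.] 0.66 [598. 211.  34.]
wash_bottle_center [365. 283.] 0.96 [467. 101.  62.]
beaker_center [367. 383.] 0.77 [455. 251.  42.]
beaker_center [261. 255.] 0.62 [622.  32.  42.]
wrist [ 315. -457.  375.]
{'time_s': 1.2, 'q': array([-1.30977349e+00,  2.58582535e-01,  1.53498856e+00, -3.53324302e-05,
        1.34797430e+00, -2.02827716e-01]), 'joint_vel': array([ 0.00130636,  0.00087714,  0.00032048, -0.0004444 ,  0.00072962,
       -0.00022546]), 'joint_efforts': array([ 4.64228324e-04, -4.45929265e+01, -2.90889591e+01, -5.30628768e-04,
        9.20693674e-04, -6.82362327e-06]), 'eef_pos': array([ 246.06812446, -491.90266353,  242.32374993]), 'eef_rot': array([ 2.41206401e-05,  9.73224773e-01,  2.29855476e-01, -1.65348046e-05]), 'force': array([1.15034693, 0.28629983, 0.28605954]), 'ft_torque': array([ 0.01359102,  0.01817998, -0.02100216]), 'grasp_force': 0.0, 'width': 85.34651628012284}
```

View pics/scene0.png

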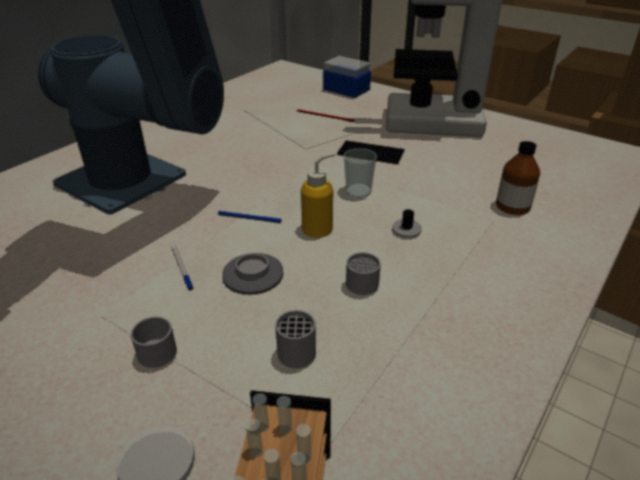

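View pics/side0.png

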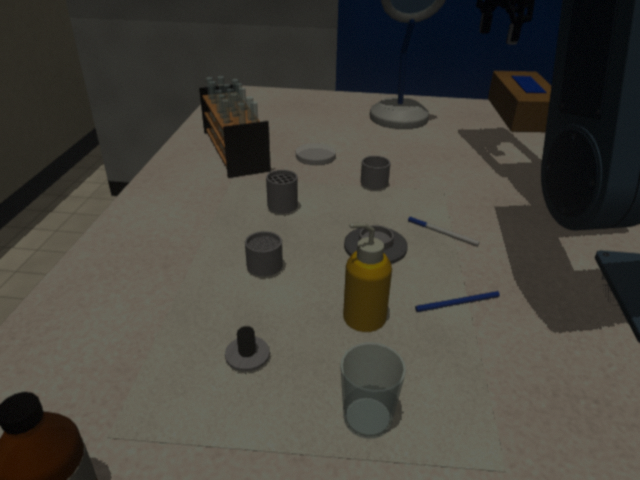

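The scene view shows the pan (153,342), coarse sieve (296,338), fine sieve (363,274), lid (407,222), stand (252,270), bottle (317,205) and beaker (360,172). The side view agrees. The networks' errors are the stray second guesses, plus wash_bottle at (295,341) in the scene view, which is the coarse sieve. Next I'll triangulate.

```bash
cat >> h.py <<'E'
def tri(a,ua,b,ub):
    o1,d1=ray(a,ua);o2,d2=ray(b,ub)
    s=np.linalg.lstsq(np.c_[d1,-d2],o2-o1,rcond=None)[0]
    x,y=o1+s[0]*d1,o2+s[1]*d2
    return (x+y)/2,np.linalg.norm(x-y)
E
python3 - <<'E'
from h import *
a=snap('scene');b=snap('side');w=snap('wrist')
# rim / visible centres by eye
for n,u,v in [('pan rim',(153,332),(375,163)),('coarse rim',(296,322),(282,178)),('fine rim',(363,263),(264,241)),('knob top',(408,212),(246,332)),('stand',(253,262),(375,236)),('bottle',(317,205),(367,285)),('beaker',(360,172),(370,388))]:
    X,e=tri(a,u,b,v); print(n,X.round(),round(e,1))
from scipy.spatial.transform import Rotation as Q
s=r.observe();R=Q.from_quat(s['eef_rot'],scalar_first=True).as_matrix()
o,d=ray(w,(320,240));print('cam in tool',R.T@(o-s['eef_pos']),'axis',R.T@d,'world',d,w['intrinsics'])
print(R.round(3))
E
```

```text
pan rim [ 469. -287.   48.] 2.0
coarse rim [ 629. -168.   64.] 1.4
fine rim [624.  10.  51.] 3.0
knob top [606. 195.  44.] 2.1
stand [457. -69.  25.] 1.2
bottle [465.  99.  57.] 2.9
beaker [454. 264.  49.] 4.0
cam in tool [  77.43039777   -0.13333707 -132.45241417] axis [-0.3066673   0.00894246  0.9518174 ] world [-0.27026259 -0.14521239 -0.95181546] [[413.78029466   0.         316.37191724]
 [  0.         413.78029466 239.14335588]
 [  0.           0.           1.        ]]
[[ 0.894  0.447  0.   ]
 [ 0.447 -0.894 -0.   ]
 [-0.     0.    -1.   ]]
```

```bash
python3 -m handwheel '[[0.06,0.05,0,0,0,0,0],[0.11,0.10,0,0,0,0,0],[0.16,0.15,-0.02,0,0,0,0],[0.21,0.19,-0.04,0,0,0,0],[0.223,0.205,-0.05,0,0,0,0],[0.223,0.205,-0.05,0,0,0,0],[0.223,0.205,-0.05,0,0,0,0]]' 30
cat >> h.py <<'E'
def look(f,t=None):
    w=snap('wrist',f);s=r.observe();print('tcp',s['eef_pos'].round(1))
    if t:
        for d in spotter.spot_in(w,t)[:2]: print(t,np.round(d['location']),round(d['confidence'],2))
    return w
E
python3 - <<'E'
from h import *
w=look('w1.png','pan_center')
print(proj(w,(469,-287,52)))
E
```

```text
time_s: 2.22
eef_pos: [469.0, -287.1, 192.4]
eef_rot: [0.0, 0.973, 0.23, -0.0]
force: [-0.6, -0.0, 0.1]
width: 85.5
grasp_force: 0.0
tcp [ 468.8 -287.8  192.8]
pan_center [318. 226.] 0.93
[316.32305191 225.33792079]
```

View pics/w1.png

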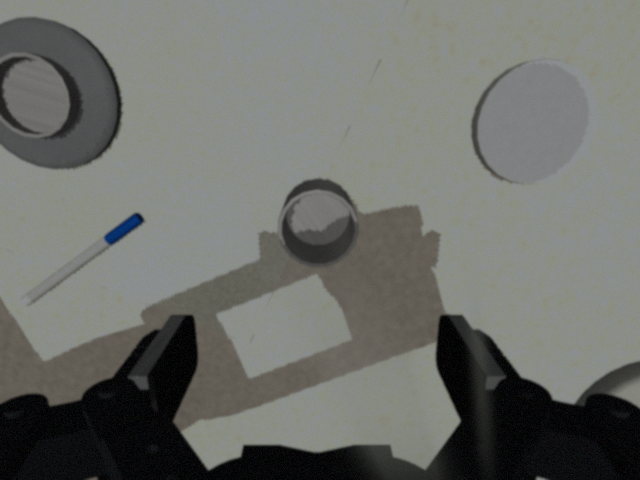

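The pan's rim spans columns 279–358 and rows ~187–265, centred near (318,226), right where predicted. I'll refine with a projected-circle fit.

```bash
cat >> h.py <<'E'
def fit(w,c,circles,f=None,span=10):
    """circles: [(radius,z)]; xy maximising image gradient along the projected circles"""
    g=cv2.GaussianBlur(cv2.cvtColor(w['color'],cv2.COLOR_RGB2GRAY).astype(np.float32),(0,0),1.2)
    m=np.sqrt(np.hypot(cv2.Sobel(g,cv2.CV_32F,1,0),cv2.Sobel(g,cv2.CV_32F,0,1)))
    th=np.linspace(0,2*np.pi,90,endpoint=False)
    P=np.concatenate([np.c_[R*np.cos(th),R*np.sin(th),0*th+z] for R,z in circles])
    pr=lambda x,y:cv2.projectPoints(P+[x,y,0],np.array(w['rvec'],float),np.array(w['tvec'],float),np.array(w['intrinsics'],float),None)[0][:,0].astype(np.float32)
    sc=lambda x,y:cv2.remap(m,pr(x,y)[:,0:1].copy(),pr(x,y)[:,1:2].copy(),cv2.INTER_LINEAR).mean()
    best=(0,*c)
    for sp,st in((span,1.),(1.2,.2)):
        x0,y0=best[1:]
        for dx in np.arange(-sp,sp+.01,st):
            for dy in np.arange(-sp,sp+.01,st):
                best=max(best,(sc(x0+dx,y0+dy),x0+dx,y0+dy)) if (dx or dy or best[0]==0) else best
    print('fit xy',np.round(best[1:],1),'score',round(float(best[0]),2),'mean',round(float(m.mean()),2))
    if f:
        im=w['color'][:,:,::-1].copy()
        for q in pr(*best[1:]): cv2.circle(im,tuple(int(i) for i in q.round()),0,(0,0,255),-1)
        u=proj(w,(*best[1:],circles[0][1])).astype(int);x,y=np.clip(u-100,0,[440,280]);cv2.imwrite('pics/'+f,cv2.resize(im[y:y+200,x:x+200],(500,500)))
    return best[1:]
E
python3 - <<'E'
from h import *
w=look(None)
fit(w,(469,-287),[(28,52),(25,52)],'f1.png')
fit(w,(469,-287),[(28,52)])
fit(w,(457,-69),[(28,26),(25,26)])
E
```

```text
tcp [ 468.5 -288.3  193. ]
fit xy [ 466.8 -288.8] score 7.18 mean 2.26
fit xy [ 472.2 -287. ] score 7.59 mean 2.26
fit xy [458.8 -80.2] score 6.33 mean 2.26
```

View pics/f1.png

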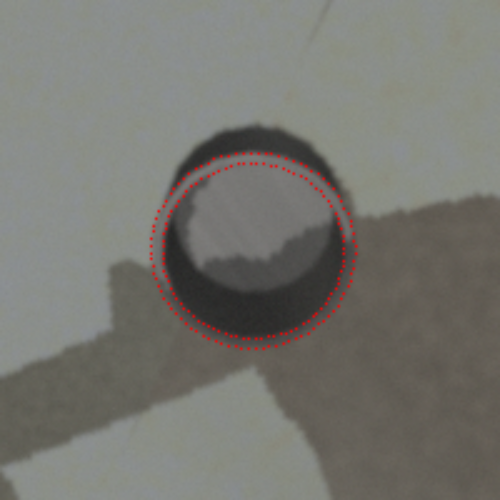

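The pan's fit is close, about 1 mm off at most, and the slack in the seats is 4 mm. I'll grasp it.

```bash
python3 -m handwheel '[[-0.001,-0.001,-0.06,0,0,0,0],[-0.001,-0.001,-0.12,0,0,0,0],[-0.001,-0.001,-0.15,0,0,0,0],[-0.001,-0.001,-0.164,0,0,0,0],[-0.001,-0.001,-0.164,0,0,0,0],[-0.001,-0.001,-0.164,0,0,0,1],[-0.001,-0.001,-0.164,0,0,0,1],[-0.001,-0.001,-0.164,0,0,0,1],[-0.001,-0.001,-0.164,0,0,0,1],[-0.001,-0.001,-0.164,0,0,0,1]]' 30; python3 -m handwheel '[[0,0,0,0,0,0,1],[0,0,0,0,0,0,1],[0,0,0.03,0,0,0,1],[0,0,0.07,0,0,0,1],[0,0,0.12,0,0,0,1],[0,0,0.12,0,0,0,1]]'
```

```text
time_s: 3.62
eef_pos: [469.0, -288.8, 30.1]
eef_rot: [0.001, 0.973, 0.23, 0.001]
force: [-1.5, 0.9, 5.8]
width: 54.0
grasp_force: 32.6
time_s: 4.38
eef_pos: [470.4, -289.8, 153.2]
eef_rot: [0.004, 0.973, 0.23, 0.003]
force: [1.2, -0.7, -2.1]
width: 54.5
grasp_force: 33.0
```

```bash
python3 -m handwheel '[[-0.02,0.05,0.01,0,0,0,1],[-0.04,0.10,0.02,0,0,0,1],[-0.06,0.15,0.02,0,0,0,1],[-0.073,0.182,0.02,0,0,0,1],[-0.073,0.182,0.02,0,0,0,1],[-0.073,0.182,0.02,0,0,0,1]]'
python3 - <<'E'
from h import *
w=look('w2.png','stand_seat')
fit(w,(458,-75),[(28,26),(25,26),(52,12)])
fit(w,(458,-75),[(52,12)])
print(proj(w,(458,-75,26)))
print(r.observe()['width'])
E
```

```text
time_s: 5.12
eef_pos: [395.3, -106.1, 168.2]
eef_rot: [0.0, 0.973, 0.23, 0.0]
force: [-0.2, 0.4, -2.2]
width: 54.1
grasp_force: 33.3
tcp [ 395.5 -106.5  168.2]
stand_seat [309. 114.] 0.69
fit xy [456.4 -73.4] score 8.89 mean 2.37
fit xy [456.2 -73.6] score 10.28 mean 2.37
[316.72928509 118.99758225]
54.14136681734248
```

View pics/w2.png

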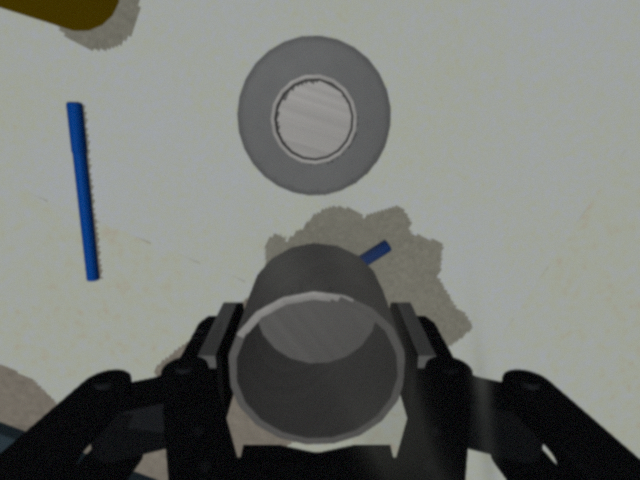

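Stand at (314,119) in the image; pan is held upright, rim centred at about (317,367). Next: the pan's offset in the hand.

```bash
python3 - <<'E'
from h import *
w=look(None)
for z in (190,192): print(at(w,(317,367),z)); fit(w,(395,-106),[(28,z),(25,z)],'f2.png')
E
```

```text
tcp [ 395.5 -106.7  168.1]
[ 395.7415399  -106.65801294  190.        ]
fit xy [ 393.8 -107.4] score 8.46 mean 2.38
[ 396.98833562 -106.03053583  192.        ]
fit xy [ 395.2 -107. ] score 7.03 mean 2.38
```

View pics/f2.png

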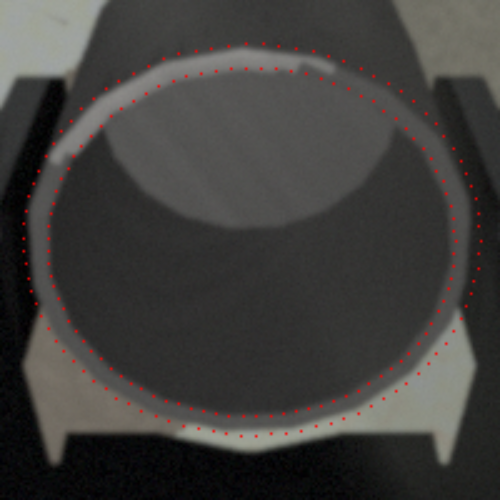

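```bash
python3 -m handwheel '[[0.045,0.024,0,0,0,0,1],[0.061,0.033,-0.02,0,0,0,1],[0.061,0.033,-0.06,0,0,0,1],[0.061,0.033,-0.09,0,0,0,1],[0.061,0.033,-0.10,0,0,0,1],[0.061,0.033,-0.108,0,0,0,1],[0.061,0.033,-0.114,0,0,0,1],[0.061,0.033,-0.118,0,0,0,1],[0.061,0.033,-0.118,0,0,0,1],[0.061,0.033,-0.118,0,0,0,1]]'
```

```text
time_s: 6.52
eef_pos: [456.4, -73.0, 50.7]
eef_rot: [0.0, 0.973, 0.23, 0.0]
force: [-1.2, 0.4, -1.7]
width: 54.2
grasp_force: 33.2
```

```bash
python3 -m handwheel '[[0,0,-0.001,0,0,0,1],[0,0,-0.002,0,0,0,1],[0,0,-0.003,0,0,0,1],[0,0,-0.003,0,0,0,1]]'
```

```text
time_s: 7.02
eef_pos: [456.5, -73.0, 50.0]
eef_rot: [0.001, 0.973, 0.23, 0.001]
force: [-8.2, 2.1, 26.5]
width: 53.9
grasp_force: 36.5
```

```bash
python3 -m handwheel '[[0,0,0.002,0,0,0,1],[0,0,0.002,0,0,0,0],[0,0,0.002,0,0,0,0],[0,0,0.002,0,0,0,0],[0,0,0.03,0,0,0,0],[0,0,0.09,0,0,0,0],[0,0,0.15,0,0,0,0],[0,0,0.15,0,0,0,0],[0,0,0.15,0,0,0,0]]'
python3 - <<'E'
from h import *
w=look(None)
fit(w,(456,-73),[(28,72),(25,72)],'f3.png')
E
python3 -m handwheel '[[0.05,0.025,0,0,0,0,0],[0.10,0.05,0,0,0,0,0],[0.14,0.07,0,0,0,0,0],[0.167,0.083,0,0,0,0,0],[0.167,0.083,0,0,0,0,0],[0.167,0.083,0,0,0,0,0]]'
python3 - <<'E'
from h import *
w=look('w4.png','fine_sieve_center')
fit(w,(624,10),[(28,52),(25,52)],'f4.png')
a=cv2.imread('pics/f3.png');b=cv2.imread('pics/f4.png');cv2.imwrite('pics/f34.png',cv2.resize(np.hstack([a,b]),(800,400)))
E
```

```text
time_s: 8.15
eef_pos: [455.6, -72.7, 196.9]
eef_rot: [-0.0, 0.973, 0.23, -0.0]
force: [-0.2, -0.1, -0.7]
width: 85.1
grasp_force: 0.0
tcp [455.2 -72.5 196.1]
fit xy [454.6 -73.6] score 7.6 mean 2.53
time_s: 8.95
eef_pos: [621.7, 10.1, 195.3]
eef_rot: [-0.001, 0.973, 0.23, -0.002]
force: [0.0, 0.4, -0.3]
width: 85.6
grasp_force: 0.0
tcp [621.7   9.8 195.9]
fine_sieve_center [317. 215.] 0.94
fit xy [627.4  11.8] score 7.34 mean 2.32
```

View pics/f34.png

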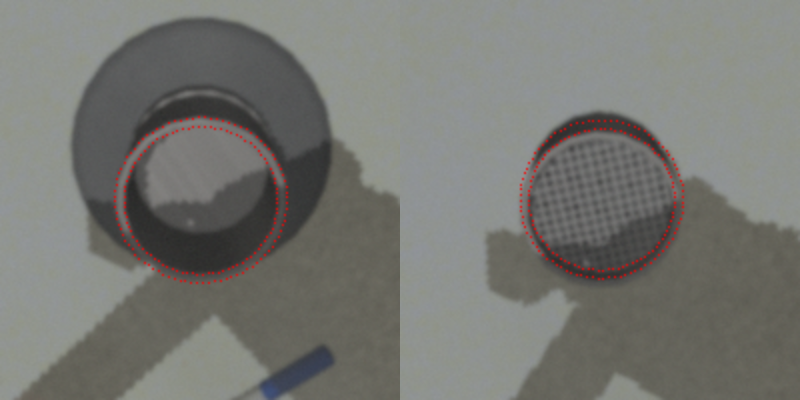

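Left: the pan sits upright in the collar, its rim at the expected height. Right: fine sieve, an even fine mesh; the fit lies ~4 px too high, so the true centre is about (625,10.5).

```bash
python3 -m handwheel '[[0.002,0,-0.06,0,0,0,0],[0.002,0,-0.12,0,0,0,0],[0.002,0,-0.155,0,0,0,0],[0.002,0,-0.168,0,0,0,0],[0.002,0,-0.168,0,0,0,0],[0.002,0,-0.168,0,0,0,1],[0.002,0,-0.168,0,0,0,1],[0.002,0,-0.168,0,0,0,1],[0.002,0,-0.168,0,0,0,1],[0.002,0,-0.168,0,0,0,1]]' 30; python3 -m handwheel '[[0,0,0,0,0,0,1],[0,0,0,0,0,0,1]]';  python3 -m handwheel '[[0,0,0.03,0,0,0,1],[0,0,0.07,0,0,0,1],[0,0,0.13,0,0,0,1],[0,0,0.16,0,0,0,1],[-0.05,-0.025,0.18,0,0,0,1],[-0.10,-0.05,0.18,0,0,0,1],[-0.15,-0.075,0.18,0,0,0,1],[-0.20,-0.10,0.18,0,0,0,1],[-0.231,-0.117,0.18,0,0,0,1],[-0.231,-0.117,0.18,0,0,0,1]]'
python3 -m handwheel '[[0,0,0,0,0,0,1],[0,0,0,0,0,0,1]]'
python3 - <<'E'
from h import *
w=look('w5.png')
fit(w,(394,-107),[(28,231),(25,231)])
fit(w,(455,-73),[(28,72),(25,72)])
E
```

```text
time_s: 10.3
eef_pos: [626.4, 10.0, 31.6]
eef_rot: [0.001, 0.973, 0.23, 0.002]
force: [-0.4, 0.1, 6.2]
width: 54.5
grasp_force: 32.0
time_s: 10.55
eef_pos: [626.4, 10.0, 31.6]
eef_rot: [0.001, 0.973, 0.23, 0.002]
force: [-1.2, 1.4, 6.8]
width: 55.1
grasp_force: 32.1
time_s: 11.8
eef_pos: [392.4, -107.5, 210.0]
eef_rot: [0.001, 0.974, 0.228, 0.0]
force: [-0.5, -1.0, -1.7]
width: 55.0
grasp_force: 32.6
time_s: 12.05
eef_pos: [394.9, -106.6, 209.5]
eef_rot: [0.0, 0.973, 0.23, 0.0]
force: [-0.0, 0.3, -1.7]
width: 54.8
grasp_force: 32.6
tcp [ 394.8 -106.6  209.4]
fit xy [ 393.8 -107.2] score 7.8 mean 2.56
fit xy [455.2 -73.6] score 10.34 mean 2.56
```

View pics/w5.png

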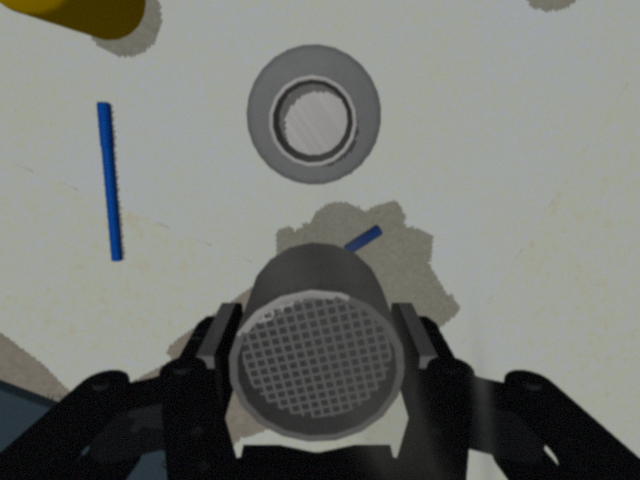

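Pan on the stand at (313,121), fine sieve held upright at (317,364).

```bash
python3 -m handwheel '[[0.045,0.024,0,0,0,0,1],[0.061,0.033,-0.02,0,0,0,1],[0.061,0.033,-0.06,0,0,0,1],[0.061,0.033,-0.09,0,0,0,1],[0.061,0.033,-0.098,0,0,0,1],[0.061,0.033,-0.104,0,0,0,1],[0.061,0.033,-0.109,0,0,0,1],[0.061,0.033,-0.109,0,0,0,1]]'; python3 -m handwheel '[[0,0,-0.001,0,0,0,1],[0,0,-0.002,0,0,0,1],[0,0,-0.003,0,0,0,1],[0,0,-0.004,0,0,0,1],[0,0,-0.004,0,0,0,1]]'
```

```text
time_s: 13.1
eef_pos: [455.4, -74.1, 100.8]
eef_rot: [0.0, 0.973, 0.23, 0.0]
force: [0.2, -0.3, -1.0]
width: 54.9
grasp_force: 32.6
time_s: 13.72
eef_pos: [455.3, -74.0, 97.5]
eef_rot: [0.0, 0.973, 0.23, 0.0]
force: [-3.1, 1.4, 10.3]
width: 55.0
grasp_force: 33.9
```

```bash
python3 -m handwheel '[[0,0,0.001,0,0,0,1],[0,0,0.001,0,0,0,0],[0,0,0.001,0,0,0,0],[0,0,0.001,0,0,0,0],[0,0,0.03,0,0,0,0],[0,0,0.09,0,0,0,0],[0,0,0.15,0,0,0,0],[0,0,0.15,0,0,0,0],[0,0,0.15,0,0,0,0]]'
python3 - <<'E'
from h import *
w=look(None)
fit(w,(455,-73.6),[(28,118),(25,118)],'f5.png')
E
python3 -m handwheel '[[0.05,-0.03,-0.01,0,0,0,0],[0.10,-0.06,-0.02,0,0,0,0],[0.14,-0.08,-0.03,0,0,0,0],[0.173,-0.094,-0.04,0,0,0,0],[0.173,-0.094,-0.04,0,0,0,0],[0.173,-0.094,-0.04,0,0,0,0],[0.173,-0.094,-0.04,0,0,0,0]]' 
python3 - <<'E'
from h import *
w=look('w6.png','coarse_sieve_center')
fit(w,(629,-168),[(28,66),(25,66)],'f6.png')
a=cv2.imread('pics/f5.png');b=cv2.imread('pics/f6.png');cv2.imwrite('pics/f56.png',cv2.resize(np.hstack([a,b]),(800,400)))
E
```

```text
time_s: 14.85
eef_pos: [454.7, -73.7, 245.8]
eef_rot: [-0.0, 0.973, 0.23, -0.0]
force: [-0.0, 0.7, -0.6]
width: 85.3
grasp_force: 0.0
tcp [454.2 -73.5 244.9]
fit xy [453.  -74.6] score 7.38 mean 2.49
time_s: 15.78
eef_pos: [627.2, -167.3, 206.3]
eef_rot: [-0.0, 0.973, 0.23, -0.0]
force: [0.9, -0.4, -0.0]
width: 85.1
grasp_force: 0.0
tcp [ 627.4 -167.4  206.8]
coarse_sieve_center [325. 217.] 0.61
fit xy [ 629.8 -172.6] score 7.89 mean 2.34
```

View pics/f56.png

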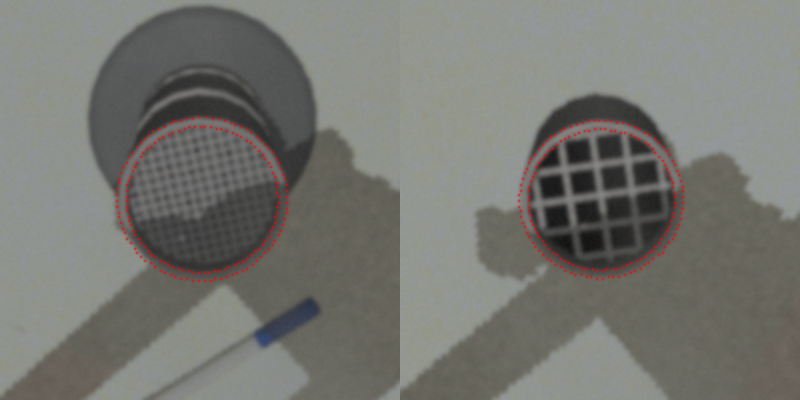

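Left: the fine sieve sits level on the pan. Right: coarse sieve (wide grid), fit on its rim, centre (629.8,-172.6).

```bash
python3 -m handwheel '[[0.0015,-0.0045,-0.06,0,0,0,0],[0.0015,-0.0045,-0.12,0,0,0,0],[0.0015,-0.0045,-0.155,0,0,0,0],[0.0015,-0.0045,-0.164,0,0,0,0],[0.0015,-0.0045,-0.164,0,0,0,0],[0.0015,-0.0045,-0.164,0,0,0,1],[0.0015,-0.0045,-0.164,0,0,0,1],[0.0015,-0.0045,-0.164,0,0,0,1],[0.0015,-0.0045,-0.164,0,0,0,1],[0.0015,-0.0045,-0.164,0,0,0,1]]' 30; python3 -m handwheel '[[0,0,0,0,0,0,1],[0,0,0,0,0,0,1]]';  python3 -m handwheel '[[0,0,0.03,0,0,0,1],[0,0,0.07,0,0,0,1],[0,0,0.13,0,0,0,1],[-0.04,0.01,0.18,0,0,0,1],[-0.09,0.025,0.22,0,0,0,1],[-0.14,0.04,0.22,0,0,0,1],[-0.19,0.055,0.22,0,0,0,1],[-0.235,0.066,0.22,0,0,0,1],[-0.235,0.066,0.22,0,0,0,1],[-0.235,0.066,0.22,0,0,0,1]]'
python3 -m handwheel '[[0,0,0,0,0,0,1],[0,0,0,0,0,0,1]]'
python3 - <<'E'
from h import *
w=look('w7.png'); z=r.observe()['eef_pos'][2]
fit(w,(394,-107),[(28,z+22),(25,z+22)])
fit(w,(454,-74),[(28,118),(25,118)])
E
```

```text
time_s: 17.12
eef_pos: [630.8, -172.8, 44.7]
eef_rot: [0.001, 0.973, 0.23, 0.001]
force: [-1.3, 0.7, 6.2]
width: 55.2
grasp_force: 31.4
time_s: 17.38
eef_pos: [630.8, -172.7, 44.7]
eef_rot: [0.001, 0.973, 0.23, 0.001]
force: [-0.7, 1.5, 7.1]
width: 55.3
grasp_force: 31.4
time_s: 18.62
eef_pos: [395.2, -106.7, 263.2]
eef_rot: [0.001, 0.973, 0.23, 0.001]
force: [0.4, 0.1, -0.7]
width: 55.0
grasp_force: 32.7
time_s: 18.88
eef_pos: [395.3, -106.7, 262.1]
eef_rot: [-0.0, 0.973, 0.23, -0.0]
force: [0.1, 0.9, -0.9]
width: 55.0
grasp_force: 32.7
tcp [ 395.1 -106.6  262. ]
fit xy [ 395.  -106.8] score 9.2 mean 2.61
fit xy [453.6 -74.6] score 8.64 mean 2.61
```

View pics/w7.png

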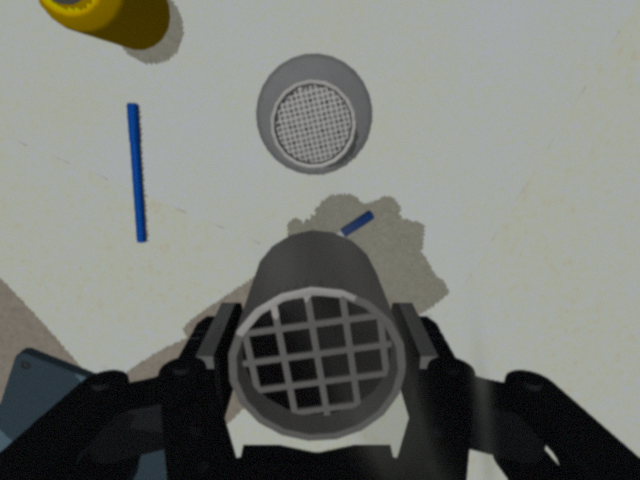

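Stack at (314,123), coarse sieve held upright at (316,363).

```bash
python3 -m handwheel '[[0.045,0.024,0,0,0,0,1],[0.059,0.032,-0.02,0,0,0,1],[0.059,0.032,-0.06,0,0,0,1],[0.059,0.032,-0.085,0,0,0,1],[0.059,0.032,-0.094,0,0,0,1],[0.059,0.032,-0.099,0,0,0,1],[0.059,0.032,-0.102,0,0,0,1],[0.059,0.032,-0.102,0,0,0,1]]'; python3 -m handwheel '[[0,0,-0.001,0,0,0,1],[0,0,-0.002,0,0,0,1],[0,0,-0.003,0,0,0,1],[0,0,-0.004,0,0,0,1],[0,0,-0.004,0,0,0,1]]'
```

```text
time_s: 19.92
eef_pos: [454.0, -74.6, 160.9]
eef_rot: [0.0, 0.973, 0.23, 0.001]
force: [0.4, -1.1, -1.6]
width: 55.4
grasp_force: 32.7
time_s: 20.55
eef_pos: [453.8, -74.5, 156.7]
eef_rot: [0.0, 0.973, 0.23, 0.0]
force: [-1.3, 0.3, 3.6]
width: 55.2
grasp_force: 33.1
```

```bash
python3 -m handwheel '[[0,0,0.001,0,0,0,1],[0,0,0.001,0,0,0,0],[0,0,0.001,0,0,0,0],[0,0,0.001,0,0,0,0],[0,0,0.03,0,0,0,0],[0,0,0.09,0,0,0,0],[0,0,0.15,0,0,0,0],[0,0,0.15,0,0,0,0],[0,0,0.15,0,0,0,0]]'
python3 - <<'E'
from h import *
w=look(None)
fit(w,(454,-74.5),[(28,178),(25,178)],'f7.png')
E
python3 -m handwheel '[[0.06,0,0,0,0,0,0],[0.11,0.03,0,0,0,0,0],[0.152,0.07,0,0,0,0,0],[0.152,0.13,0,0,0,0,0],[0.152,0.19,-0.03,0,0,0,0],[0.152,0.24,-0.07,0,0,0,0],[0.152,0.269,-0.11,0,0,0,0],[0.152,0.269,-0.11,0,0,0,0],[0.152,0.269,-0.11,0,0,0,0]]' 
python3 - <<'E'
from h import *
w=look('w8.png','lid_knob')
fit(w,(606,195),[(28,11)],'f8.png',15)
fit(w,(606,195),[(11,45)],None,10)
a=cv2.imread('pics/f7.png');b=cv2.imread('pics/f8.png');cv2.imwrite('pics/f78.png',cv2.resize(np.hstack([a,b]),(800,400)))
E
```

```text
time_s: 21.68
eef_pos: [453.3, -74.3, 306.0]
eef_rot: [-0.0, 0.973, 0.23, -0.0]
force: [0.5, 0.3, -0.8]
width: 85.4
grasp_force: 0.0
tcp [452.9 -74.1 305.1]
fit xy [452.  -73.9] score 8.27 mean 2.36
time_s: 22.85
eef_pos: [605.4, 194.2, 195.5]
eef_rot: [0.0, 0.973, 0.23, -0.001]
force: [1.0, -1.0, 0.2]
width: 85.1
grasp_force: 0.0
tcp [606.1 193.7 196.7]
lid_knob [317. 206.] 0.88
fit xy [607.6 194.8] score 6.36 mean 1.97
fit xy [611.6 196.6] score 9.25 mean 1.97
```

View pics/f78.png

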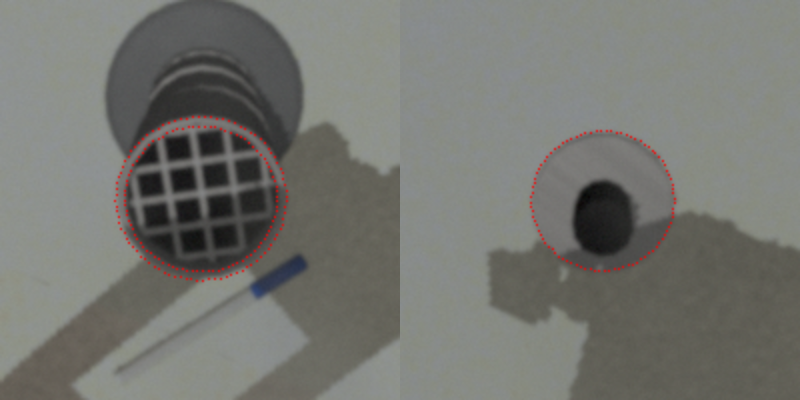

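Left: three parts stacked level. Right: the disc outline fits the lid at (607.6,194.8).

```bash
python3 -m handwheel '[[0.002,0,-0.06,0,0,0,0],[0.002,0,-0.12,0,0,0,0],[0.002,0,-0.155,0,0,0,0],[0.002,0,-0.167,0,0,0,0],[0.002,0,-0.167,0,0,0,0],[0.002,0,-0.167,0,0,0,1],[0.002,0,-0.167,0,0,0,1],[0.002,0,-0.167,0,0,0,1],[0.002,0,-0.167,0,0,0,1],[0.002,0,-0.167,0,0,0,1]]' 30; python3 -m handwheel '[[0,0,0,0,0,0,1],[0,0,0,0,0,0,1],[0,0,0,0,0,0,1],[0,0,0,0,0,0,1]]';  python3 -m handwheel '[[0,0,0.03,0,0,0,1],[0,0,0.07,0,0,0,1],[0,0,0.13,0,0,0,1],[0,0,0.19,0,0,0,1],[0,-0.02,0.25,0,0,0,1],[0,-0.06,0.285,0,0,0,1],[0,-0.11,0.285,0,0,0,1],[0,-0.16,0.285,0,0,0,1],[0,-0.16,0.285,0,0,0,1]]'
```

```text
time_s: 24.2
eef_pos: [607.9, 194.8, 30.1]
eef_rot: [0.0, 0.973, 0.23, 0.001]
force: [-1.3, 1.2, 5.4]
width: 20.8
grasp_force: 29.4
time_s: 24.7
eef_pos: [607.9, 194.8, 30.1]
eef_rot: [-0.0, 0.973, 0.23, 0.0]
force: [-2.3, 0.1, 6.8]
width: 21.2
grasp_force: 29.4
time_s: 25.82
eef_pos: [607.4, 31.0, 313.6]
eef_rot: [0.0, 0.974, 0.227, -0.001]
force: [0.2, 0.2, -0.9]
width: 21.3
grasp_force: 29.8
```

```bash
python3 -m handwheel '[[-0.05,-0.035,0,0,0,0,1],[-0.10,-0.07,0,0,0,0,1],[-0.15,-0.10,0,0,0,0,1],[-0.19,-0.13,0,0,0,0,1],[-0.213,-0.141,0,0,0,0,1],[-0.213,-0.141,0,0,0,0,1],[-0.213,-0.141,0,0,0,0,1]]'
python3 - <<'E'
from h import *
w=look('w9.png'); z=r.observe()['eef_pos'][2]
fit(w,(395,-106.5),[(28,z-19)])
fit(w,(453,-74.5),[(28,178),(25,178)])
E
```

```text
time_s: 26.7
eef_pos: [395.3, -105.8, 314.3]
eef_rot: [-0.0, 0.973, 0.23, 0.0]
force: [-0.0, 0.2, -1.0]
width: 21.1
grasp_force: 29.8
tcp [ 395.4 -105.7  314.2]
fit xy [ 393.4 -106.9] score 6.65 mean 2.43
fit xy [452.6 -73.9] score 9.31 mean 2.43
```

View pics/w9.png

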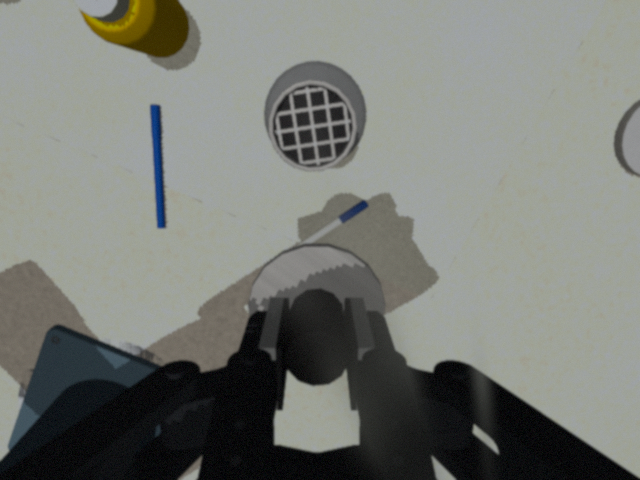

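Stack at (315,126), lid held level with knob at (317,336); bottle undisturbed.

```bash
python3 -m handwheel '[[0.045,0.024,0,0,0,0,1],[0.0585,0.0325,-0.02,0,0,0,1],[0.0585,0.0325,-0.06,0,0,0,1],[0.0585,0.0325,-0.09,0,0,0,1],[0.0585,0.0325,-0.10,0,0,0,1],[0.0585,0.0325,-0.105,0,0,0,1],[0.0585,0.0325,-0.109,0,0,0,1],[0.0585,0.0325,-0.109,0,0,0,1]]'; python3 -m handwheel '[[0,0,-0.001,0,0,0,1],[0,0,-0.002,0,0,0,1],[0,0,-0.003,0,0,0,1],[0,0,-0.004,0,0,0,1],[0,0,-0.004,0,0,0,1]]'
```

```text
time_s: 27.75
eef_pos: [453.5, -74.1, 205.9]
eef_rot: [0.0, 0.973, 0.23, 0.001]
force: [-0.8, -1.2, -1.3]
width: 21.2
grasp_force: 29.8
time_s: 28.38
eef_pos: [453.4, -74.1, 202.0]
eef_rot: [0.0, 0.973, 0.23, 0.0]
force: [-0.8, 0.1, 5.5]
width: 20.8
grasp_force: 30.4
```

Home at the expected height (202). I'll release and back off.

```bash
python3 -m handwheel '[[0,0,0.001,0,0,0,1],[0,0,0.001,0,0,0,0],[0,0,0.001,0,0,0,0],[0,0,0.001,0,0,0,0],[0,0,0.001,0,0,0,0],[0,0,0.03,0,0,0,0],[0,0,0.08,0,0,0,0],[-0.02,-0.05,0.12,0,0,0,0],[-0.04,-0.10,0.12,0,0,0,0],[-0.04,-0.10,0.12,0,0,0,0]]'
python3 - <<'E'
from h import *
a=snap('scene');b=snap('side')
c=[p['color'][y:y+260,x:x+260,::-1] for p,x,y in((a,170,80),(b,220,140))]
cv2.imwrite('pics/end.png',cv2.resize(np.hstack(c),(800,400)))
for n,z,f in(('wash_bottle_center',62,None),('beaker_center',42,None)): print([ (np.round(d['location']),round(d['confidence'],2)) for d in spotter.spot_in(b,n)[:2]])
E
```

```text
time_s: 29.62
eef_pos: [412.1, -177.2, 321.8]
eef_rot: [0.001, 0.974, 0.227, 0.0]
force: [-0.7, 0.9, -0.5]
width: 85.4
grasp_force: 0.0
[(array([365., 282.]), 0.79), (array([368., 383.]), 0.37)]
[(array([369., 384.]), 0.96)]
```

View pics/end.png

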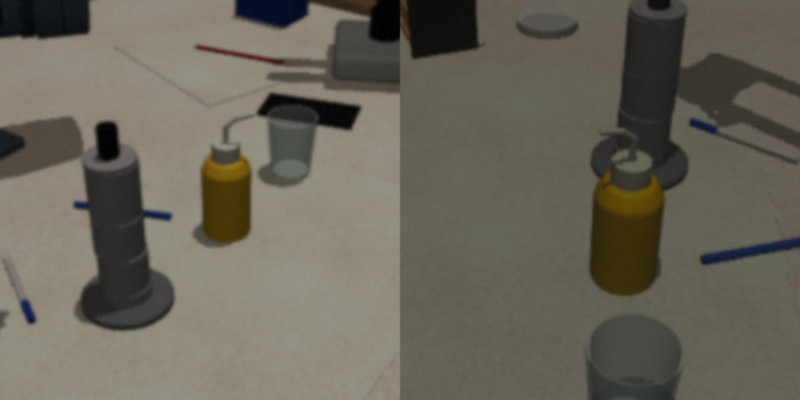

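The stack stands straight with its seams closed and the lid on top. The bottle (365,282) and beaker (369,384) are where they were. I'm handing it in.

```bash
python3 -c "
from plant import r
print(r.close_job())"
```

```text
the job is handed in; nothing more can be done
None
```

The stack is built on its stand in the order asked (pan, fine sieve, coarse sieve, lid), with each part down at its expected height and the wash bottle and beaker unmoved in the final pictures; I handed the job in at about 30 s, and no verdict came back.

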